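# Fetch the terminal strip from behind the stock and put the stock back

### The job

The terminal strip at the back of the grey steel tray has to go to the label printer. Lift the two devices that stand directly in front of it out of the tray and set both upright on the flat rubber mat, then take the strip out and lay it flat, right way up, in the cradle of the printer. After that put both devices back upright, each where it stood at the start and squared up as before; the third device and the small relay must still stand in their places at the end.

Things in the scene. Friction and masses are not known exactly. Their poses are not given: they have to be found in the camera images.
- tray: Fixed grey steel open tray, 196 (x) x 266 (y) mm, walls 5 thick, 42 high, inner floor 5 mm up. Origin: centre of underside; own x points away from the robot, y left. Three devices stand in a front row at about x -44, y +73, 0, -73 mm in its frame (shuffled; gaps 25 mm up). The strip lies close behind the two at y +73 and 0 (at x +30, y +36); the one at y -73 is not in the way.
- breaker: Two-pole modular circuit breaker, white plastic with two black toggles, standing: 80 mm deep (own x), 36 mm wide (own y), 68 mm high at the raised middle (x within 23 mm; 74 over the toggles), shoulders 46 mm high. Origin: centre of its underside. Its flat sides (faces across y) are to be gripped. About 0.25 kg.
- contactor: Contactor, black plastic block with six screws, standing: 80 mm deep (own x), 45 mm wide (own y), 78 mm high in the middle (x within 28 mm), shoulders 50 mm high. Origin: centre of its underside. Flat sides across y are to be gripped. About 0.35 kg.
- transformer: Small control transformer, dark laminated steel core with copper winding and two white terminal bars on top, standing: 80 mm deep (own x), 50 mm wide (own y), 74 mm high. Origin: centre of its underside. Flat sides across y are to be gripped. About 0.6 kg.
- strip: Terminal strip: a row of twelve grey terminals on a piece of steel rail, lying rail down: 130 mm long (own y), 42 mm wide (own x) between heights 7 and 30 mm, 26 mm wide from there to its top at 45 mm. Origin: centre of its underside. Gripped across its width (x); too long to grip lengthwise. Either end may go either way. About 0.3 kg.
- relay: Small plug-in relay, bystander, 44 (x) x 18 (y) x 52 mm, black foot and clear cap, standing in the back right corner of the tray. Origin: centre of its underside. Leave it where it stands.
- mat: Flat black rubber mat, fixed, 220 (own x) x 120 (own y) x 4 mm, to the left or right of the tray: the side area, empty at the start. Origin: centre of its underside, on the bench; its top is 4 mm above.
- cradle: Fixed, on the tray's other side: aluminium plate 180 (own x) x 90 x 8 mm with black corner blocks up to 20 mm above the bench round a pocket 146 (x) x 58 (y) mm; the strip's length goes along x. Long sides open for fingers over the middle 78 mm. Origin: under the pocket's centre, on the bench; pocket floor 8 mm up. Yellow and black label printer, 88 mm high, at x +95 to +185 mm.
There are look-alikes about, which are no part of the job. What is shaped like the transformer but green or purple is not meant.

How it is judged:
By the outcome, as a careful person would: the job done as asked, in the order asked, and still so for the second after the job is handed in, with the robot touching nothing.
It also fails if it takes over 136 s, if anything falls off the work surface, if the arm or the gripper's body presses on something with over 40 N, if the wrist force passes 120 N, or if a joint passes its speed limit or range.

### The arm

A 7-joint arm with a two-finger parallel gripper is mounted at the origin on the work surface. World frame = base frame: x ahead of the robot, y to its left, z up, the work surface at z = 0. Lengths are in m, angles in rad, forces in N, time in s.
With the tool pointing down it reaches from about 0.425 to 0.925 m from the base axis. Payload 6.8 kg.
Tool frame: the origin (TCP) lies midway between the tips of the shut fingers; the grasp point (between the pads) lies 19 mm behind it; z points along the fingers, y is the line along which they close (so a half turn about z gives the same grasp; the last joint's range is limited). The gripper opens to 85 mm and grips with 20 to 120 N. Pads are 22 mm wide; open, the fingers measure 114 mm over their backs; the gripper's body (76 mm by 85 mm) begins 54 mm behind the grasp point. The pads swing forward as they close: fully open they stand 13 mm farther back than shut.
Start: joints at [-1.373, 0.477, 0.022, 1.555, -0.011, 1.109, -0.083], TCP at [0.203, 0.644, 0.231] pointing down, gripper open.
Joint ranges: [-2.96, 2.96], [-0.34, 2.1], [-1.41, 1.46], [0.24, 2.44], [-1.37, 4.51], [0.17, 1.92], [-2.96, 2.96]. Speed limits (rad/s): [2.39, 2.39, 3.14, 3.14, 3.14, 3.14, 3.14].

### API

Orientations are given as a rotation vector (axis times angle).
In Python, from bench import status, vision, r gives the robot as it stands. The module is installed in compiled form; this text tells all that it offers.
- The arm moves only by the shell command python3 -m handwheel 'ROWS' [OPENING] [FORCE]. ROWS is JSON, a list of rows, each an object with "dp": the shift along the tool's x, y, z in m, a list of three; "delta_rot": the turn, a rotation vector about the tool's x, y, z in rad, a list of three. In form: [{"dp": [x, y, z], "delta_rot": [rx, ry, rz]}, ...]. A call has 1 to 12 rows; each row is the pose to reach, as a shift and turn from the pose commanded when the call began, along the tool's axes at that moment; what a row does not reach only later rows make up. A row lasts 1/8 s, in which the tool goes at most 62.5 mm and 10.7 degrees, less where a joint would pass 70% of its speed; a pose out of reach is approached as far as the arm can. A call with a gripper value outside its range is refused whole. OPENING is the opening, from 0 (shut) to 1 (fully open), set as the call begins (- or left out, the last holds). The fingers move at their own pace and stop on an object; FORCE is the grip in N (left out, the last holds). Time passes only in rows, so rows that repeat a pose let the fingers close. It gives the time, the measured TCP pose, the force, the opening and the grip force at its end, in the units of the state.
- status.get_obs(): the state, without advancing time (a new reading comes with each control period).
- vision.grab_frame(name): name is "scene" or "side" or "wrist"; returns a dict with "img" (400x640x3 uint8, blue, green, red), "fovy" (degrees; the focal length in pixels is half the picture's height over the tangent of half this angle, whatever the lens; pixels are square), "cx", "cy" (the principal point, pixels), "world_from_camera" (4x4, takes a point from camera to world coordinates). Camera axes: x right, y up, looking along -z (the intrinsics and any distortion apply to the point x, -y, -z); pixel columns grow to the right and rows downward; lengths in m; the calibration is good to about 2 mm. A picture is of the moment at which its call begins. There is no depth.
- r.hand_in(): hands the job in; it is judged then, once.
The state is a dict: "clock": time; "joints": joint angles; "qvel": joint speeds; "tau": joint torques, N m; "tcp_pos": TCP position; "orientation": TCP orientation; "contact_force": force on the tool from outside, world axes, zero at the start; "moment": the same for the moment, N m; "grip_width": finger opening in m; "gripper_force": force on a finger pad.
Only numpy, scipy, OpenCV 4.12 (cv2) and the standard library are available. Lean on these libraries where they do the work, as an engineer would, in place of code of your own. Each camera call takes 0.05 s, during which the arm holds its last target. There are 200 camera calls.

## Working session

There is one attempt and no reset: what is moved stays moved. The work goes in short steps, Python scripts to look and compute and a shell command to move; the robot and the scene stay as the last step left them, time stands still between calls to the robot, and variables do not carry over. Pictures are saved under pics/ and viewed, at most 14 in all, crops included, and the job is handed in when it is done.

```bash
mkdir -p pics; cat > h.py <<'E'
import numpy as np, cv2
from scipy.spatial.transform import Rotation as R
from bench import status, vision, r
def cam(n):
    f=vision.grab_frame(n); return f
def pix2w(f,u,v,z):
    F=200/np.tan(np.radians(f["fovy"])/2); T=np.array(f["world_from_camera"])
    d=T[:3,:3]@np.array([(u-f["cx"])/F,-(v-f["cy"])/F,-1.]); o=T[:3,3]
    return o+d*(z-o[2])/d[2]
def w2pix(f,p):
    F=200/np.tan(np.radians(f["fovy"])/2); T=np.array(f["world_from_camera"])
    q=T[:3,:3].T@(np.array(p)-T[:3,3]); return f["cx"]+F*q[0]/-q[2], f["cy"]-F*q[1]/-q[2]
E
python3 - <<'E'
from h import *
o=status.get_obs(); print({k:np.round(v,3) for k,v in o.items()}); print(np.round(R.from_rotvec(o["orientation"]).as_matrix(),3))
ims=[]
for n in("scene","side","wrist"):
    f=cam(n); print(n,{k:(v if np.isscalar(v) else np.round(v,3)) for k,v in f.items() if k!="img"}); cv2.imwrite(f"pics/{n}0.png",f["img"])
E
```

```text
{'clock': np.float64(0.0), 'joints': array([-1.373,  0.478,  0.022,  1.556, -0.011,  1.109, -0.083]), 'qvel': array([ 0.   ,  0.   , -0.001,  0.001, -0.001,  0.   , -0.   ]), 'tau': array([ 0.0000e+00, -5.9646e+01,  1.6080e+00, -2.8119e+01,  1.2000e-02,
        1.0000e-02,  0.0000e+00]), 'tcp_pos': array([0.203, 0.643, 0.23 ]), 'orientation': array([-4.780e-01, -3.105e+00,  3.000e-03]), 'contact_force': array([ 0.316,  0.567, -0.305]), 'moment': array([-0.056,  0.035, -0.026]), 'gripper_force': np.float64(0.0), 'grip_width': np.float64(0.085)}
[[-0.954  0.301 -0.   ]
 [ 0.301  0.954 -0.002]
 [-0.    -0.002 -1.   ]]
scene {'fovy': 52.94016328785321, 'cx': 315.7216871935589, 'cy': 200.6339350347911, 'world_from_camera': array([[-0.867, -0.378,  0.324,  0.8  ],
       [ 0.498, -0.657,  0.566,  0.705],
       [-0.001,  0.652,  0.758,  0.922],
       [ 0.   ,  0.   ,  0.   ,  1.   ]])}
side {'fovy': 43.22953806729288, 'cx': 322.1804200685824, 'cy': 201.9288932495369, 'world_from_camera': array([[ 0.937,  0.253, -0.241,  0.128],
       [-0.349,  0.645, -0.68 , -0.817],
       [-0.017,  0.721,  0.692,  0.969],
       [ 0.   ,  0.   ,  0.   ,  1.   ]])}
wrist {'fovy': 60.29934246517913, 'cx': 324.66347758943357, 'cy': 200.5521634184041, 'world_from_camera': array([[ 0.301, -0.914, -0.273,  0.133],
       [ 0.954,  0.288,  0.088,  0.667],
       [-0.002, -0.286,  0.958,  0.372],
       [ 0.   ,  0.   ,  0.   ,  1.   ]])}
```

View pics/scene0.png

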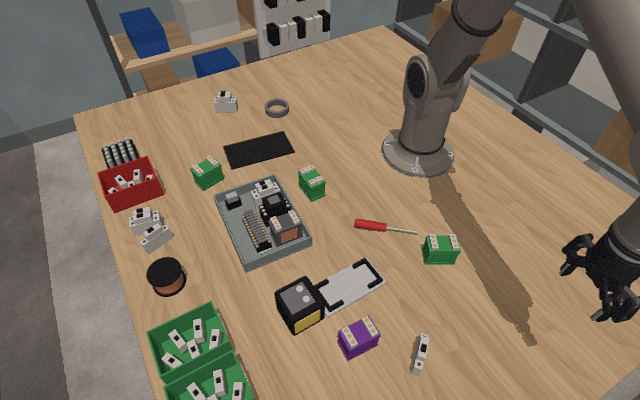

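View pics/side0.png

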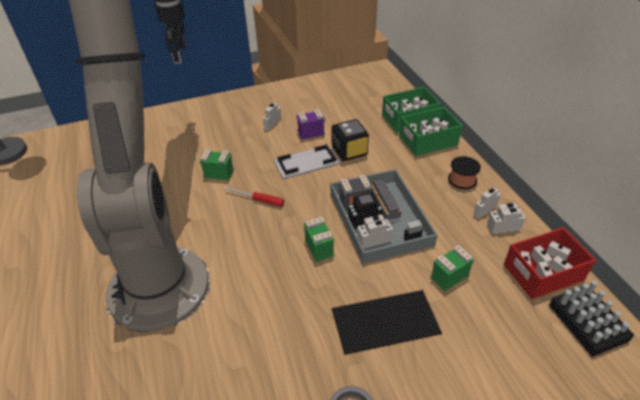

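The scene view shows the tray around (263,222), the mat at (258,150) and the cradle at (350,287). The candidates for the transformer are:
- The copper and dark one with white bars in the tray, at (285,225).
- Green look-alikes at (207,172), (312,183) and (440,250).
- A purple look-alike at (358,337).

The tray one fits because it has a dark core and copper winding. I'll confirm it in an enlarged crop.

```bash
python3 - <<'E'
import cv2,numpy as np
a=cv2.imread("pics/scene0.png")[165:275,205:322]; b=cv2.imread("pics/side0.png")[165:265,320:440]
cv2.imwrite("pics/c1.png",cv2.resize(a,None,fx=5,fy=5,interpolation=cv2.INTER_CUBIC))
a=cv2.imread("pics/scene0.png")
cv2.imwrite("pics/c2.png",np.vstack([cv2.resize(a[125:170,215:305],None,fx=6,fy=6,interpolation=cv2.INTER_CUBIC),cv2.resize(a[255:315,300:390],None,fx=6,fy=5,interpolation=cv2.INTER_CUBIC)]))
E
```

```text
(no output)
```

View pics/c1.png

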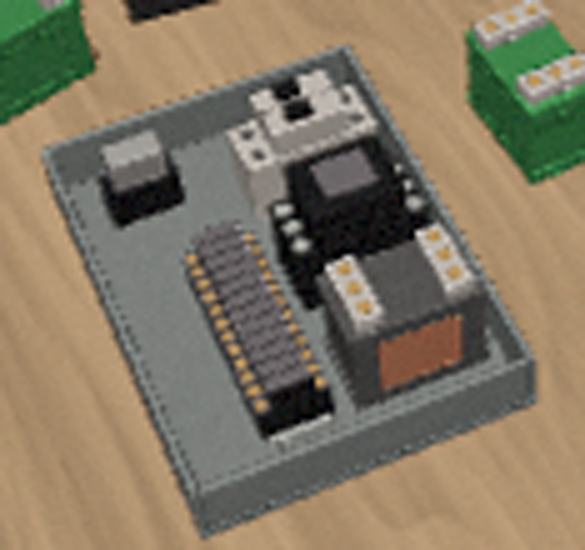

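View pics/c2.png

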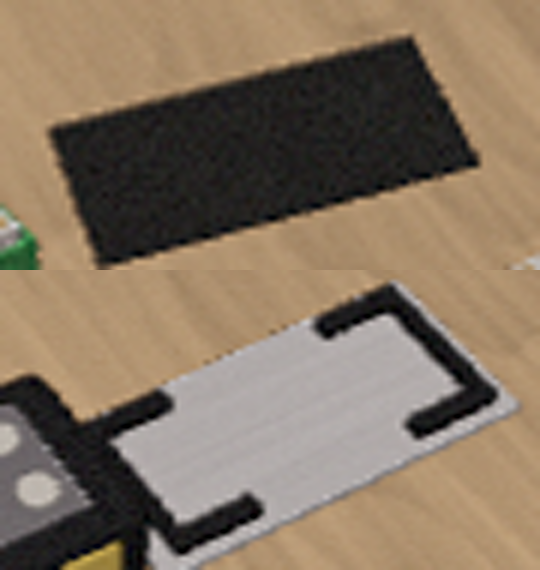

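The enlarged crop confirms the tray row from left to right: transformer (copper winding) at (285,225), contactor at (274,206), breaker at (266,188). The strip lies behind the first two, at (257,228). I'll get the fixtures' poses from their corners.

```bash
python3 - <<'E'
from h import *
f=cam("scene")
def c(n,P,z):
    w=np.array([pix2w(f,u,v,z) for u,v in P])[:,:2]; print(n,np.round(w,3).tolist(),"c",np.round(w.mean(0),4))
    print(" edges",[(round(float(np.linalg.norm(e)),3),round(float(np.degrees(np.arctan2(e[1],e[0]))),1)) for e in np.roll(w,-1,0)-w]); 
c("tray BR FR FL BL",[(214,195),(274.6,174),(312,239.4),(245,267)],.042)
c("mat",[(223.3,146.7),(283.7,131.2),(295,152.5),(231.3,169.7)],.004)
c("cradle top,right,bottomL",[(365,257.4),(386.3,282.4),(325.8,313)],.008)
# object tops
def p(n,u,v,z): print(n,np.round(pix2w(f,205+u/5,165+v/5,z),3))
for q in [(325,270),(420,230),(490,290),(365,330)]: p("transf top",*q,.079)
for q in [(290,190),(375,145),(405,205),(315,240)]: p("cont top",*q,.083)
for q in [(205,225),(240,222),(325,375),(270,392)]: p("strip top",*q,.05)
E
```

```text
tray BR FR FL BL [[0.671, -0.119], [0.479, -0.107], [0.5, 0.162], [0.689, 0.151]] c [0.5848 0.0218]
 edges [(0.192, 176.7), (0.27, 85.5), (0.189, -3.2), (0.271, -93.9)]
mat [[0.56, -0.347], [0.344, -0.317], [0.361, -0.199], [0.578, -0.23]] c [ 0.4608 -0.2734]
 edges [(0.217, 172.1), (0.119, 81.6), (0.219, -8.0), (0.119, -98.9)]
cradle top,right,bottomL [[0.395, 0.263], [0.39, 0.352], [0.567, 0.346]] c [0.4505 0.3203]
 edges [(0.089, 92.9), (0.177, -1.9), (0.191, -154.1)]
transf top [0.577 0.071 0.079]
transf top [0.521 0.072 0.079]
transf top [0.507 0.127 0.079]
transf top [0.576 0.118 0.079]
cont top [0.571 0.015 0.083]
cont top [0.516 0.008 0.083]
cont top [0.521 0.056 0.083]
cont top [0.574 0.053 0.083]
strip top [ 0.614 -0.013  0.05 ]
strip top [ 0.596 -0.005  0.05 ]
strip top [0.6   0.113 0.05 ]
strip top [0.63  0.109 0.05 ]
```

```bash
cat >> h.py <<'E'
def go(xyz,yaw):  # print rows for TCP at xyz, tool pointing down, tool y at world angle yaw (deg)
    o=status.get_obs(); M=R.from_rotvec(o["orientation"]).as_matrix(); a=np.radians(yaw)
    y=np.array([np.cos(a),np.sin(a),0]); z=np.array([0,0,-1.]); T=np.c_[np.cross(y,z),y,z]
    print("dp",np.round(M.T@(np.array(xyz)-o["tcp_pos"]),4).tolist(),"rot",np.round(R.from_matrix(M.T@T).as_rotvec(),4).tolist())
E
python3 -c "
from h import *
go([.546,.062,.25],86.2)"
python3 -m handwheel '[{"dp":[-0.502,-0.451,-0.02],"delta_rot":[0,0,-0.239]},{"dp":[-0.502,-0.451,-0.02],"delta_rot":[0,0,-0.239]},{"dp":[-0.502,-0.451,-0.02],"delta_rot":[0,0,-0.239]},{"dp":[-0.502,-0.451,-0.02],"delta_rot":[0,0,-0.239]},{"dp":[-0.502,-0.451,-0.02],"delta_rot":[0,0,-0.239]},{"dp":[-0.502,-0.451,-0.02],"delta_rot":[0,0,-0.239]},{"dp":[-0.502,-0.451,-0.02],"delta_rot":[0,0,-0.239]},{"dp":[-0.502,-0.451,-0.02],"delta_rot":[0,0,-0.239]},{"dp":[-0.502,-0.451,-0.02],"delta_rot":[0,0,-0.239]},{"dp":[-0.502,-0.451,-0.02],"delta_rot":[0,0,-0.239]},{"dp":[-0.502,-0.451,-0.02],"delta_rot":[0,0,-0.239]},{"dp":[-0.502,-0.451,-0.02],"delta_rot":[0,0,-0.239]}]'
python3 - <<'E'
from h import *
go([.546,.062,.25],86.2)
f=cam("wrist"); cv2.imwrite("pics/w1.png",f["img"]); print(f["world_from_camera"])
np.save("w1.npy",f,allow_pickle=True)
E
```

```text
dp [-0.502, -0.4512, -0.0188] rot [-0.0011, -0.0, -0.2395]
clock: 1.7
tcp_pos: [0.5476, 0.0576, 0.2515]
orientation: [0.117, 3.138, -0.003]
contact_force: [0.1, -0.3, 0.2]
grip_width: 0.0857
gripper_force: 0.0
dp [0.0019, 0.0042, 0.0014] rot [-0.0018, 0.0011, -0.0083]
[[ 0.07480297 -0.95517363 -0.28643998  0.47375187]
 [ 0.99719684  0.0711526   0.02314689  0.06480597]
 [-0.00172835 -0.28736849  0.95781854  0.39284462]
 [ 0.          0.          0.          1.        ]]
```

View pics/w1.png

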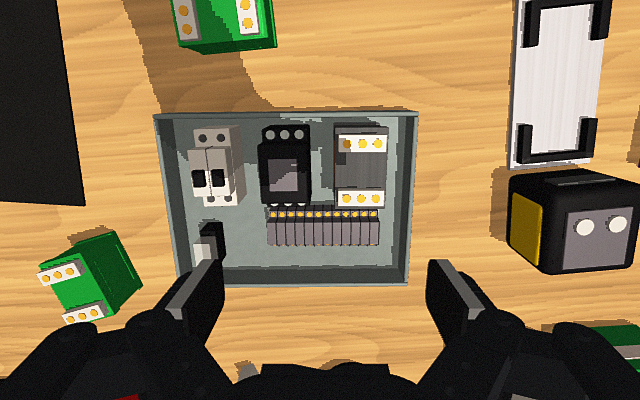

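```bash
python3 - <<'E'
import cv2
a=cv2.imread("pics/w1.png")[105:255,240:425]
cv2.imwrite("pics/c3.png",cv2.resize(a,None,fx=4,fy=4,interpolation=cv2.INTER_CUBIC))
E
```

```text
(no output)
```

View pics/c3.png

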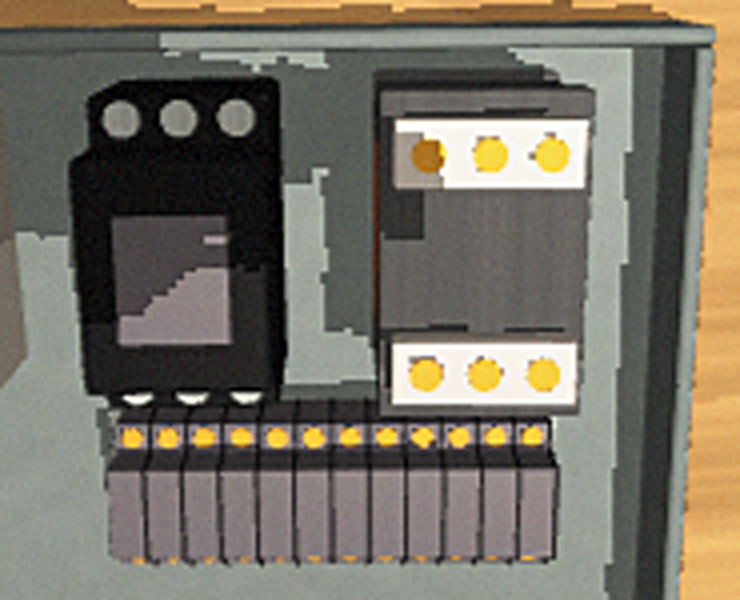

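```bash
python3 - <<'E'
from h import *
f=np.load("w1.npy",allow_pickle=True).item()
def c(n,P,z,crop=1):
    P=np.array(P,float); P=P/4+[240,105] if crop else P
    w=np.array([pix2w(f,u,v,z) for u,v in P])[:,:2]; print(n,np.round(w,3).tolist(),"c",np.round(w.mean(0),4))
    print(" edges",[(round(float(np.linalg.norm(e)),3),round(float(np.degrees(np.arctan2(e[1],e[0]))),1)) for e in np.roll(w,-1,0)-w])
c("tray FR FL BL BR",[(153,114),(418.5,112),(408,287),(178,287)],.042,0)
c("bars",[(393,117),(588,119),(576,405),(393,405)],.079)
c("core",[(382,90),(593,88),(577,412),(382,412)],.079)
c("label",[(112,217),(230,215),(232,345),(120,345)],.083)
c("cont",[(75,160),(275,155),(285,393),(88,393)],.083)
c("strip",[(110,470),(555,470),(555,560),(110,560)],.05)
c("cradle pocket inner",[(525,20),(590,20),(583,160),(520,160)],.02,0)
E
```

```text
tray FR FL BL BR [[0.477, -0.106], [0.495, 0.156], [0.689, 0.144], [0.67, -0.12]] c [0.5826 0.0183]
 edges [(0.263, 86.1), (0.195, -3.4), (0.265, -94.2), (0.193, 176.0)]
bars [[0.506, 0.074], [0.51, 0.118], [0.577, 0.113], [0.574, 0.07]] c [0.5421 0.0937]
 edges [(0.044, 85.1), (0.068, -3.7), (0.044, -94.3), (0.068, 176.4)]
core [[0.5, 0.072], [0.503, 0.119], [0.579, 0.114], [0.576, 0.067]] c [0.5397 0.0929]
 edges [(0.047, 86.3), (0.076, -4.1), (0.047, -94.3), (0.076, 176.2)]
label [[0.524, 0.009], [0.525, 0.036], [0.556, 0.033], [0.554, 0.007]] c [0.5395 0.0213]
 edges [(0.027, 86.7), (0.031, -4.7), (0.026, -94.3), (0.03, 176.6)]
cont [[0.51, 0.002], [0.512, 0.047], [0.568, 0.045], [0.565, -0.002]] c [0.5388 0.023 ]
 edges [(0.045, 87.1), (0.056, -2.6), (0.046, -94.3), (0.055, 175.8)]
strip [[0.596, -0.006], [0.605, 0.112], [0.631, 0.111], [0.622, -0.009]] c [0.6133 0.0521]
 edges [(0.118, 85.7), (0.026, -1.7), (0.12, -94.2), (0.026, 173.0)]
cradle pocket inner [[0.416, 0.265], [0.421, 0.328], [0.56, 0.34], [0.555, 0.272]] c [0.4881 0.301 ]
 edges [(0.063, 85.7), (0.14, 5.1), (0.069, -94.3), (0.139, -177.0)]
```

```bash
python3 -c "
from h import *
go([.542,.0945,.14],86)
f=cam('scene');print(w2pix(f,[.411,-.266,.004]),w2pix(f,[.51,-.281,.004]))"
```

```text
dp [0.0069, 0.0335, 0.1111] rot [-0.0005, -0.0001, -0.001]
(np.float64(273.0160979495182), np.float64(145.92132464881988)) (np.float64(244.45757931684034), np.float64(153.19360607652914))
```

```bash
python3 -m handwheel '[{"dp":[0.007,0.0335,0.05],"delta_rot":[0,0,0]},{"dp":[0.007,0.0335,0.111],"delta_rot":[0,0,0]},{"dp":[0.007,0.0335,0.111],"delta_rot":[0,0,0]},{"dp":[0.007,0.0335,0.111],"delta_rot":[0,0,0]},{"dp":[0.007,0.0335,0.111],"delta_rot":[0,0,0]},{"dp":[0.007,0.0335,0.111],"delta_rot":[0,0,0]},{"dp":[0.007,0.0335,0.111],"delta_rot":[0,0,0]}]' 0.73 60
python3 - <<'E'
from h import *
go([.542,.0945,.04],86)
f=cam("wrist"); cv2.imwrite("pics/w2.png",f["img"]);np.save("w2.npy",f,allow_pickle=True)
E
```

```text
clock: 2.68
tcp_pos: [0.5419, 0.0964, 0.1413]
orientation: [0.105, 3.138, 0.001]
contact_force: [-0.6, 1.0, -0.5]
grip_width: 0.0622
gripper_force: 0.0
dp [-0.0001, -0.002, 0.1013] rot [0.0008, 0.0015, 0.0027]
```

View pics/w2.png

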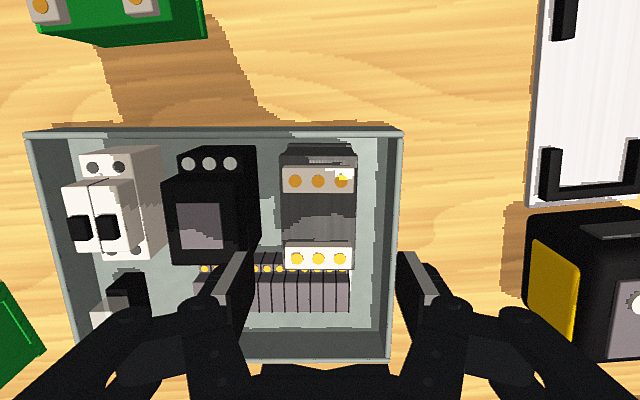

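```bash
python3 - <<'E'
from h import *
f=np.load("w2.npy",allow_pickle=True).item()
w=np.array([pix2w(f,*p,.079) for p in[(281,168),(355,168),(352.5,268),(284,268)]]);print(np.round(w,4),w.mean(0))
print(w2pix(f,status.get_obs()["tcp_pos"]))
w=np.array([pix2w(f,*p,.083) for p in[(162,178),(241,178),(243,262),(166,264)]]);print(np.round(w,4),w.mean(0))
print(np.round([pix2w(f,*p,.042) for p in[(25,133),(404,131)]],4))
go([.542,.0945,.04],86)
E
```

```text
[[0.5069 0.0739 0.079 ]
 [0.5098 0.1183 0.079 ]
 [0.5763 0.1138 0.079 ]
 [0.5733 0.069  0.079 ]] [0.54156991 0.09375889 0.079     ]
(np.float64(321.5166519538035), np.float64(266.64231513690294))
[[ 0.5073  0.0034  0.083 ]
 [ 0.5105  0.0502  0.083 ]
 [ 0.5652  0.0439  0.083 ]
 [ 0.5633 -0.0054  0.083 ]] [0.53656142 0.02302987 0.083     ]
[[ 0.4777 -0.1046  0.042 ]
 [ 0.4939  0.1558  0.042 ]]
dp [-0.0003, -0.0019, 0.1009] rot [0.0005, 0.001, 0.0027]
```

```bash
python3 -m handwheel '[{"dp":[0,-0.0022,0.03],"delta_rot":[0,0,0]},{"dp":[0,-0.0022,0.06],"delta_rot":[0,0,0]},{"dp":[0,-0.0022,0.085],"delta_rot":[0,0,0]},{"dp":[0,-0.0022,0.1],"delta_rot":[0,0,0]},{"dp":[0,-0.0022,0.1],"delta_rot":[0,0,0]},{"dp":[0,-0.0022,0.1],"delta_rot":[0,0,0]},{"dp":[0,-0.0022,0.1],"delta_rot":[0,0,0]}]'
python3 -m handwheel '[{"dp":[0,0,0],"delta_rot":[0,0,0]},{"dp":[0,0,0],"delta_rot":[0,0,0]},{"dp":[0,0,0],"delta_rot":[0,0,0]},{"dp":[0,0,0],"delta_rot":[0,0,0]},{"dp":[0,0,0],"delta_rot":[0,0,0]},{"dp":[0,0,0],"delta_rot":[0,0,0]}]' 0 70
```

```text
clock: 3.6
tcp_pos: [0.542, 0.0944, 0.0413]
orientation: [0.105, 3.138, 0.001]
contact_force: [0.1, -0.7, 0.2]
grip_width: 0.0623
gripper_force: 0.0
clock: 4.35
tcp_pos: [0.5419, 0.0935, 0.0414]
orientation: [0.106, 3.138, -0.0]
contact_force: [-1.2, -2.9, 6.4]
grip_width: 0.0486
gripper_force: 73.7
```

```bash
python3 -m handwheel '[{"dp":[0,0,-0.02],"delta_rot":[0,0,0]},{"dp":[0,0,-0.055],"delta_rot":[0,0,0]},{"dp":[0,0,-0.09],"delta_rot":[0,0,0]},{"dp":[0.001,-0.03,-0.12],"delta_rot":[0,0,0]},{"dp":[0.002,-0.08,-0.12],"delta_rot":[0,0,0]},{"dp":[0.003,-0.13,-0.12],"delta_rot":[0,0,0]},{"dp":[0.004,-0.18,-0.12],"delta_rot":[0,0,0]},{"dp":[0.005,-0.23,-0.12],"delta_rot":[0,0,0]},{"dp":[0.006,-0.28,-0.12],"delta_rot":[0,0,0]},{"dp":[0.006,-0.33,-0.12],"delta_rot":[0,0,0]},{"dp":[0.006,-0.36,-0.12],"delta_rot":[0,0,0]},{"dp":[0.006,-0.376,-0.12],"delta_rot":[0,0,0]}]'
python3 -m handwheel '[{"dp":[0,0,0],"delta_rot":[0,0,0]},{"dp":[0,0,0],"delta_rot":[0,0,0]},{"dp":[0,0,0],"delta_rot":[0,0,0]}]'
python3 - <<'E'
from h import *
go([.51,-.281,.041],86)
f=cam("wrist"); cv2.imwrite("pics/w3.png",f["img"]);np.save("w3.npy",f,allow_pickle=True)
E
```

```text
clock: 5.85
tcp_pos: [0.5087, -0.2821, 0.1596]
orientation: [-0.109, -3.138, -0.0]
contact_force: [-0.1, 1.0, -6.2]
grip_width: 0.0487
gripper_force: 75.0
clock: 6.22
tcp_pos: [0.5107, -0.2787, 0.1601]
orientation: [-0.101, -3.14, -0.002]
contact_force: [0.4, -1.1, -6.5]
grip_width: 0.0485
gripper_force: 75.0
dp [0.0005, -0.0025, 0.1191] rot [0.001, -0.0002, 0.0056]
```

View pics/w3.png

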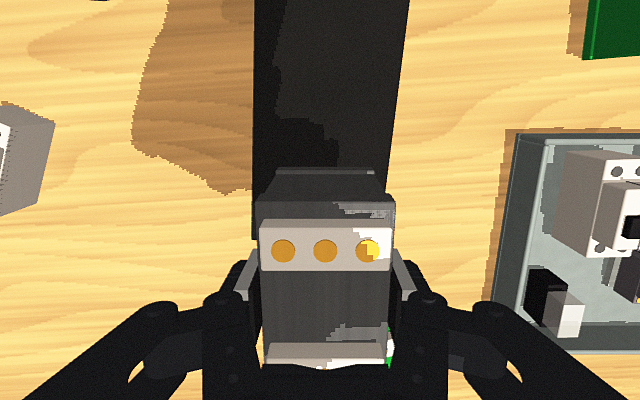

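```bash
python3 - <<'E'
from h import *
f=cam("scene");print([np.round(pix2w(f,*p),3) for p in [(192,160,.074),(222,172,.074),(207,188,0),(223,178,0)]])
g=np.load("w3.npy",allow_pickle=True).item();print([np.round(pix2w(g,*p,.004),3) for p in [(255,60),(405,40),(397,160),(255,230)]])
go([.51,-.281,.0405],86)
E
```

```text
[array([ 0.683, -0.258,  0.074]), array([ 0.622, -0.163,  0.074]), array([ 0.673, -0.196,  0.   ]), array([ 0.614, -0.212,  0.   ])]
[array([ 0.404, -0.326,  0.004]), array([ 0.397, -0.206,  0.004]), array([ 0.493, -0.213,  0.004]), array([ 0.55 , -0.344,  0.004])]
dp [0.0004, -0.0017, 0.1198] rot [0.0005, -0.0001, 0.0048]
```

```bash
python3 -m handwheel '[{"dp":[0,0,0.04],"delta_rot":[0,0,0.005]},{"dp":[0,0,0.08],"delta_rot":[0,0,0.005]},{"dp":[0,0,0.105],"delta_rot":[0,0,0.005]},{"dp":[0,0,0.113],"delta_rot":[0,0,0.005]},{"dp":[0,0,0.1175],"delta_rot":[0,0,0.005]},{"dp":[0,0,0.1205],"delta_rot":[0,0,0.005]},{"dp":[0,0,0.1205],"delta_rot":[0,0,0.005]},{"dp":[0,0,0.1205],"delta_rot":[0,0,0.005]}]'
```

```text
clock: 7.32
tcp_pos: [0.5106, -0.2808, 0.0405]
orientation: [0.113, 3.138, -0.001]
contact_force: [0.8, -0.8, -3.7]
grip_width: 0.049
gripper_force: 75.2
```

```bash
python3 -m handwheel '[{"dp":[0,0,0.001],"delta_rot":[0,0,0]},{"dp":[0,0,0.001],"delta_rot":[0,0,0]},{"dp":[0,0,0.001],"delta_rot":[0,0,0]},{"dp":[0,0,0.001],"delta_rot":[0,0,0]},{"dp":[0,0,-0.03],"delta_rot":[0,0,0]},{"dp":[0,0,-0.07],"delta_rot":[0,0,0]},{"dp":[0,0,-0.12],"delta_rot":[0,0,0]},{"dp":[0,0,-0.12],"delta_rot":[0,0,0]}]' 0.73
python3 - <<'E'
from h import *
f=cam("wrist"); cv2.imwrite("pics/w4.png",f["img"])
go([.538,.0228,.14],86)
E
```

```text
clock: 8.32
tcp_pos: [0.5125, -0.2821, 0.1638]
orientation: [0.113, 3.132, -0.004]
contact_force: [-0.3, -0.9, -0.4]
grip_width: 0.0624
gripper_force: 0.0
dp [-0.0048, 0.3051, 0.0214] rot [-0.0009, 0.0039, -0.002]
```

View pics/w4.png

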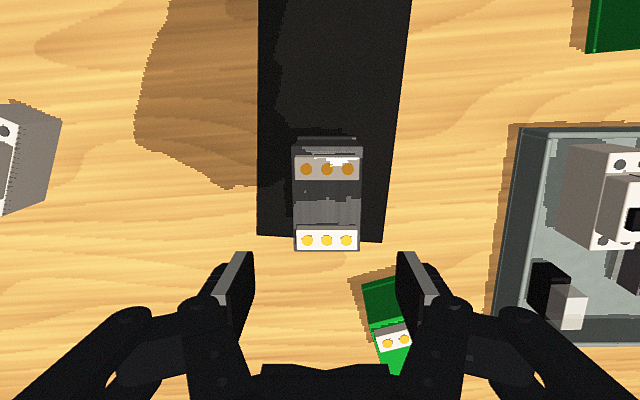

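```bash
python3 -m handwheel '[{"dp":[-0.005,0.06,0],"delta_rot":[0,0,0]},{"dp":[-0.005,0.12,0],"delta_rot":[0,0,0]},{"dp":[-0.005,0.18,0],"delta_rot":[0,0,0]},{"dp":[-0.005,0.24,0],"delta_rot":[0,0,0]},{"dp":[-0.005,0.305,0],"delta_rot":[0,0,0]},{"dp":[-0.005,0.305,0.01],"delta_rot":[0,0,0]},{"dp":[-0.005,0.305,0.021],"delta_rot":[0,0,0]},{"dp":[-0.005,0.305,0.021],"delta_rot":[0,0,0]},{"dp":[-0.005,0.305,0.021],"delta_rot":[0,0,0]}]' 0.67
python3 - <<'E'
from h import *
f=cam("wrist"); cv2.imwrite("pics/w5.png",f["img"][100:300,160:480].repeat(2,0).repeat(2,1));np.save("w5.npy",f,allow_pickle=True)
go([.538,.0228,.04],86)
E
```

```text
clock: 9.5
tcp_pos: [0.5369, 0.0215, 0.1386]
orientation: [-0.117, -3.139, 0.001]
contact_force: [0.2, -0.2, 0.3]
grip_width: 0.0572
gripper_force: 0.0
dp [-0.0008, 0.0011, 0.0989] rot [-0.0003, 0.0002, -0.0044]
```

View pics/w5.png

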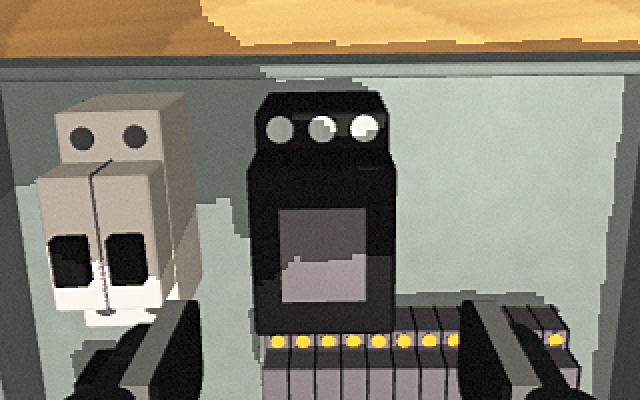

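```bash
python3 - <<'E'
from h import *
f=np.load("w5.npy",allow_pickle=True).item()
for P in ([(248,168),(397,166),(397,333),(256,334)],[(280,208),(367,208),(367,302),(283,303)]):
    w=np.array([pix2w(f,u/2+160,v/2+100,.083) for u,v in P]);print(np.round(w,4).tolist(),w.mean(0))
go([.538,.0228,.04],86)
E
```

```text
[[0.51, 0.0008, 0.083], [0.5127, 0.0446, 0.083], [0.567, 0.0421, 0.083], [0.564, -0.0025, 0.083]] [0.53840624 0.02126645 0.083     ]
[[0.523, 0.0091, 0.083], [0.5249, 0.0351, 0.083], [0.5556, 0.0332, 0.083], [0.554, 0.007, 0.083]] [0.53935184 0.0211058  0.083     ]
dp [-0.0008, 0.0011, 0.0989] rot [-0.0003, 0.0002, -0.0044]
```

```bash
python3 -m handwheel '[{"dp":[-0.0015,0,0.03],"delta_rot":[0,0,-0.004]},{"dp":[-0.0015,0,0.06],"delta_rot":[0,0,-0.004]},{"dp":[-0.0015,0,0.082],"delta_rot":[0,0,-0.004]},{"dp":[-0.0015,0,0.097],"delta_rot":[0,0,-0.004]},{"dp":[-0.0015,0,0.097],"delta_rot":[0,0,-0.004]},{"dp":[-0.0015,0,0.097],"delta_rot":[0,0,-0.004]},{"dp":[-0.0015,0,0.097],"delta_rot":[0,0,-0.004]}]'
python3 -m handwheel '[{"dp":[0,0,0],"delta_rot":[0,0,0]},{"dp":[0,0,0],"delta_rot":[0,0,0]},{"dp":[0,0,0],"delta_rot":[0,0,0]},{"dp":[0,0,0],"delta_rot":[0,0,0]},{"dp":[0,0,0],"delta_rot":[0,0,0]},{"dp":[0,0,0],"delta_rot":[0,0,0]}]' 0 60
python3 -c "
from h import *
go([.411,-.264,.04],86)"
```

```text
clock: 10.42
tcp_pos: [0.5392, 0.0232, 0.0427]
orientation: [0.107, 3.138, 0.001]
contact_force: [-0.4, 1.2, -0.1]
grip_width: 0.0574
gripper_force: 0.0
clock: 11.18
tcp_pos: [0.5392, 0.0225, 0.0428]
orientation: [0.107, 3.138, -0.0]
contact_force: [-0.8, -2.4, 5.7]
grip_width: 0.0442
gripper_force: 62.1
dp [0.1083, -0.2945, 0.0027] rot [-0.0002, 0.0015, 0.0014]
```

```bash
python3 -m handwheel '[{"dp":[0,0,-0.02],"delta_rot":[0,0,0]},{"dp":[0,0,-0.055],"delta_rot":[0,0,0]},{"dp":[0,0,-0.09],"delta_rot":[0,0,0]},{"dp":[0.005,-0.02,-0.12],"delta_rot":[0,0,0]},{"dp":[0.02,-0.06,-0.12],"delta_rot":[0,0,0]},{"dp":[0.038,-0.105,-0.12],"delta_rot":[0,0,0]},{"dp":[0.055,-0.15,-0.12],"delta_rot":[0,0,0]},{"dp":[0.072,-0.195,-0.12],"delta_rot":[0,0,0]},{"dp":[0.09,-0.24,-0.12],"delta_rot":[0,0,0]},{"dp":[0.1,-0.275,-0.12],"delta_rot":[0,0,0]},{"dp":[0.108,-0.2945,-0.12],"delta_rot":[0,0,0]},{"dp":[0.108,-0.2945,-0.12],"delta_rot":[0,0,0]}]'
python3 -m handwheel '[{"dp":[0,0,0],"delta_rot":[0,0,0]},{"dp":[0,0,0.04],"delta_rot":[0,0,0]},{"dp":[0,0,0.08],"delta_rot":[0,0,0]},{"dp":[0,0,0.105],"delta_rot":[0,0,0]},{"dp":[0,0,0.113],"delta_rot":[0,0,0]},{"dp":[0,0,0.1175],"delta_rot":[0,0,0]},{"dp":[0,0,0.1205],"delta_rot":[0,0,0]},{"dp":[0,0,0.1205],"delta_rot":[0,0,0]},{"dp":[0,0,0.1205],"delta_rot":[0,0,0]}]'
```

```text
clock: 12.68
tcp_pos: [0.4094, -0.2645, 0.1617]
orientation: [-0.112, -3.139, -0.0]
contact_force: [-0.5, 1.0, -3.0]
grip_width: 0.0445
gripper_force: 62.4
clock: 13.8
tcp_pos: [0.4111, -0.2635, 0.0418]
orientation: [0.107, 3.139, -0.0]
contact_force: [0.2, -0.5, -2.5]
grip_width: 0.0441
gripper_force: 62.3
```

```bash
python3 -m handwheel '[{"dp":[0,0,0.0015],"delta_rot":[0,0,0]},{"dp":[0,0,0.0015],"delta_rot":[0,0,0]},{"dp":[0,0,0.0015],"delta_rot":[0,0,0]},{"dp":[0,0,0.0015],"delta_rot":[0,0,0]},{"dp":[0,0,-0.03],"delta_rot":[0,0,0]},{"dp":[0,0,-0.07],"delta_rot":[0,0,0]},{"dp":[0,0,-0.12],"delta_rot":[0,0,0]},{"dp":[0,0,-0.12],"delta_rot":[0,0,0]}]' 0.7
python3 - <<'E'
from h import *
f=cam("wrist"); cv2.imwrite("pics/w6.png",f["img"])
print(np.round(status.get_obs()["joints"],2)); go([.613,.052,.2],86); go([.613,.052,.2],-4); go([.613,.052,.2],176)
E
```

```text
clock: 14.8
tcp_pos: [0.413, -0.2646, 0.1647]
orientation: [0.107, 3.133, -0.003]
contact_force: [0.7, -0.3, -0.6]
grip_width: 0.0598
gripper_force: 0.0
[ 0.05  0.27  0.46  2.09 -0.17  0.81  2.12]
dp [-0.1795, 0.3285, -0.0368] rot [-0.0006, 0.0037, 0.0022]
dp [-0.1795, 0.3285, -0.0368] rot [0.0025, 0.0034, 1.5729]
dp [-0.1795, 0.3285, -0.0368] rot [-0.0034, 0.0025, -1.5686]
```

View pics/w6.png

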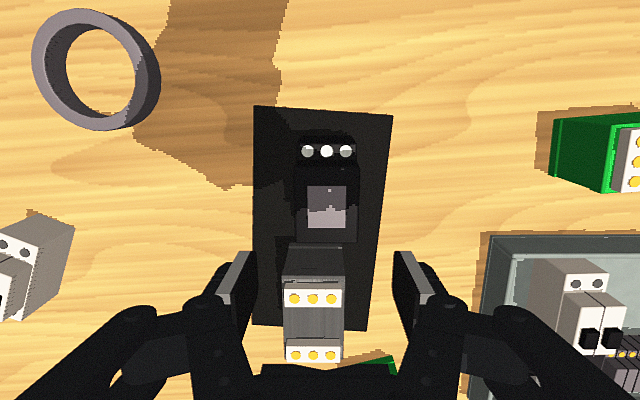

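```bash
python3 -m handwheel '[{"dp":[-0.018,0.033,-0.037],"delta_rot":[0,0,0.17]},{"dp":[-0.036,0.066,-0.037],"delta_rot":[0,0,0.34]},{"dp":[-0.054,0.099,-0.037],"delta_rot":[0,0,0.51]},{"dp":[-0.072,0.132,-0.037],"delta_rot":[0,0,0.68]},{"dp":[-0.09,0.165,-0.037],"delta_rot":[0,0,0.85]},{"dp":[-0.108,0.198,-0.037],"delta_rot":[0,0,1.02]},{"dp":[-0.126,0.231,-0.037],"delta_rot":[0,0,1.19]},{"dp":[-0.144,0.264,-0.037],"delta_rot":[0,0,1.36]},{"dp":[-0.162,0.297,-0.037],"delta_rot":[0,0,1.5]},{"dp":[-0.1795,0.3285,-0.037],"delta_rot":[0,0,1.571]},{"dp":[-0.1795,0.3285,-0.037],"delta_rot":[0,0,1.571]},{"dp":[-0.1795,0.3285,-0.037],"delta_rot":[0,0,1.571]}]' 0.75
python3 - <<'E'
from h import *
f=cam("wrist"); cv2.imwrite("pics/w7.png",f["img"]);np.save("w7.npy",f,allow_pickle=True)
go([.613,.052,.07],-4)
E
```

```text
clock: 16.35
tcp_pos: [0.6111, 0.0514, 0.1969]
orientation: [-2.295, -2.144, 0.004]
contact_force: [0.4, -0.6, -0.2]
grip_width: 0.0639
gripper_force: 0.0
dp [0.0014, 0.0019, 0.1273] rot [-0.0018, 0.0011, 0.0006]
```

View pics/w7.png

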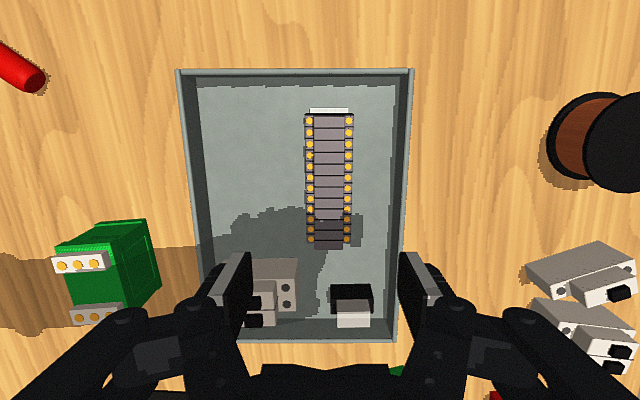

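```bash
python3 - <<'E'
from h import *
f=np.load("w7.npy",allow_pickle=True).item()
w=np.array([pix2w(f,*p,.05) for p in [(315,114),(343,114),(342,248),(315,248)]]);print(np.round(w,4).tolist(),w.mean(0))
w=np.array([pix2w(f,*p,.035) for p in [(304.5,114),(354,114),(350,247),(307,247)]]);print(np.round(w,4).tolist(),w.mean(0))
print(np.round(pix2w(f,331,108,.006),4))
print(w2pix(f,[.613,.052,.05]))
go([.613,.052,.07],-4)
E
```

```text
[[0.606, 0.1133, 0.05], [0.6287, 0.1117, 0.05], [0.6215, -0.0067, 0.05], [0.5969, -0.005, 0.05]] [0.61329009 0.05330327 0.05      ]
[[0.5965, 0.1132, 0.035], [0.6388, 0.1103, 0.035], [0.6295, -0.0131, 0.035], [0.5884, -0.0103, 0.035]] [0.61331268 0.05004249 0.035     ]
[0.6198 0.1157 0.006 ]
(np.float64(328.4966528498104), np.float64(186.33754293380196))
dp [0.0014, 0.0019, 0.1273] rot [-0.0018, 0.0011, 0.0006]
```

```bash
python3 -m handwheel '[{"dp":[0.0012,0.002,0.05],"delta_rot":[0,0,0]},{"dp":[0.0012,0.002,0.1],"delta_rot":[0,0,0]},{"dp":[0.0012,0.002,0.13],"delta_rot":[0,0,0]},{"dp":[0.0012,0.002,0.13],"delta_rot":[0,0,0]},{"dp":[0.0012,0.002,0.13],"delta_rot":[0,0,0]}]'
python3 -m handwheel '[{"dp":[0,0,0.02],"delta_rot":[0,0,0]},{"dp":[0,0,0.04],"delta_rot":[0,0,0]},{"dp":[0,0,0.055],"delta_rot":[0,0,0]},{"dp":[0,0,0.055],"delta_rot":[0,0,0]},{"dp":[0,0,0.055],"delta_rot":[0,0,0]}]'
```

```text
clock: 17.02
tcp_pos: [0.6149, 0.0523, 0.0696]
orientation: [2.296, 2.142, 0.002]
contact_force: [0.3, -0.2, 0.3]
grip_width: 0.0643
gripper_force: 0.0
clock: 17.65
tcp_pos: [0.6145, 0.0531, 0.0134]
orientation: [2.296, 2.144, 0.0]
contact_force: [-0.7, -0.2, 0.0]
grip_width: 0.0639
gripper_force: 0.0
```

```bash
python3 -m handwheel '[{"dp":[0,-0.001,0.002],"delta_rot":[0,0,0]},{"dp":[0,-0.001,0.002],"delta_rot":[0,0,0]},{"dp":[0,-0.001,0.002],"delta_rot":[0,0,0]}]'
python3 -m handwheel '[{"dp":[0,0,0],"delta_rot":[0,0,0]},{"dp":[0,0,0],"delta_rot":[0,0,0]},{"dp":[0,0,0],"delta_rot":[0,0,0]},{"dp":[0,0,0],"delta_rot":[0,0,0]},{"dp":[0,0,0],"delta_rot":[0,0,0]},{"dp":[0,0,0],"delta_rot":[0,0,0]},{"dp":[0,0,0],"delta_rot":[0,0,0]}]' 0 60
```

```text
clock: 18.02
tcp_pos: [0.6134, 0.0534, 0.0116]
orientation: [2.296, 2.145, 0.001]
contact_force: [-0.0, -0.1, 0.5]
grip_width: 0.0642
gripper_force: 0.0
clock: 18.9
tcp_pos: [0.6139, 0.0534, 0.0118]
orientation: [2.295, 2.144, 0.002]
contact_force: [0.9, 0.4, 5.9]
grip_width: 0.0409
gripper_force: 62.2
```

```bash
python3 -m handwheel '[{"dp":[0,0,-0.02],"delta_rot":[0,0,0]},{"dp":[0,0,-0.06],"delta_rot":[0,0,0]},{"dp":[0,0,-0.11],"delta_rot":[0,0,0]},{"dp":[0.01,-0.01,-0.15],"delta_rot":[0,0,-0.15]},{"dp":[0.025,-0.03,-0.188],"delta_rot":[0,0,-0.32]},{"dp":[0.04,-0.05,-0.188],"delta_rot":[0,0,-0.49]},{"dp":[0.06,-0.07,-0.188],"delta_rot":[0,0,-0.66]},{"dp":[0.075,-0.09,-0.188],"delta_rot":[0,0,-0.83]},{"dp":[0.09,-0.11,-0.188],"delta_rot":[0,0,-1.0]},{"dp":[0.105,-0.13,-0.188],"delta_rot":[0,0,-1.17]},{"dp":[0.12,-0.145,-0.188],"delta_rot":[0,0,-1.34]},{"dp":[0.127,-0.153,-0.188],"delta_rot":[0,0,-1.5]}]'
python3 -m handwheel '[{"dp":[0,0,0],"delta_rot":[0,0,-0.17]},{"dp":[0,0,0],"delta_rot":[0,0,-0.21]},{"dp":[0,0,0],"delta_rot":[0,0,-0.21]},{"dp":[0,0,0],"delta_rot":[0,0,-0.21]}]'
python3 - <<'E'
from h import *
f=cam("wrist"); cv2.imwrite("pics/w8.png",f["img"]);np.save("w8.npy",f,allow_pickle=True)
E
```

```text
clock: 20.4
tcp_pos: [0.4676, 0.1908, 0.1995]
orientation: [-0.208, -3.134, 0.001]
contact_force: [0.0, -0.8, -4.0]
grip_width: 0.0406
gripper_force: 61.8
clock: 20.9
tcp_pos: [0.4689, 0.1901, 0.1994]
orientation: [0.11, -3.139, 0.001]
contact_force: [-0.3, 0.0, -3.8]
grip_width: 0.041
gripper_force: 61.8
```

View pics/w8.png

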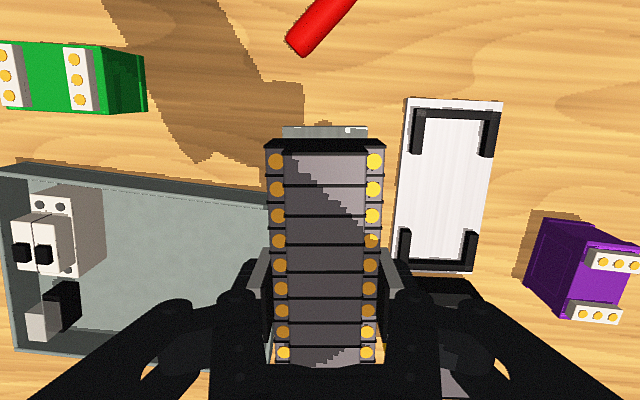

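```bash
python3 - <<'E'
from h import *
f=np.load("w8.npy",allow_pickle=True).item(); im=f["img"]; hsv=cv2.cvtColor(im,cv2.COLOR_BGR2HSV)
m=((hsv[...,1]<60)&(hsv[...,2]>130)).astype(np.uint8); m[:, :388]=0; m[:,510:]=0; m[285:]=0
m=(cv2.connectedComponents(m)[1]); 
big=np.argmax(np.bincount(m.ravel())[1:])+1; m=m==big
L=[];Rr=[];T=[]
for v in range(115,250,5):
    u=np.where(m[v])[0]; L.append(pix2w(f,u.min()-.5,v,.008)); Rr.append(pix2w(f,u.max()+.5,v,.008))
for u in range(415,495,5): T.append(pix2w(f,u,np.where(m[:,u])[0].min()-.5,.008))
for n,A in(("L",L),("R",Rr),("T",T)):
    A=np.array(A)[:,:2]; vx,vy,x,y=cv2.fitLine(A.astype(np.float32),cv2.DIST_HUBER,0,1e-4,1e-4).ravel()
    print(n,np.degrees(np.arctan2(vy,vx)),x,y)
# rims of black pocket: inner end face pixels along centre line
d=hsv[...,2]<70
for v in (125,140,240,250): print(v,[int(i) for i in np.where(np.diff(d[v,400:505].astype(int)))[0]+400])
for u in (440,450,460): print(u,[int(i) for i in np.where(np.diff(d[90:290,u].astype(int)))[0]+90])
E
```

```text
L 1.533122 0.4693792 0.26504117
R 11.81114 0.4561207 0.34799632
T -88.481544 0.38808376 0.31134534
125 [403, 404, 411, 424, 482, 498]
140 [409, 413, 414, 422, 480, 495]
240 [410, 463, 477]
250 [409, 461, 475]
440 [108, 117, 259, 270, 276]
450 [109, 118, 259, 270, 277]
460 [109, 118, 259, 271, 277]
```

```bash
python3 - <<'E'
from h import *
f=np.load("w8.npy",allow_pickle=True).item()
for p in [(450,118,.02),(450,118,.008),(450,259,.008),(450,109,.02),(424,125,.008),(482,125,.008),(482,125,.02),(410,240,.008),(463,240,.008),(463,240,.02),(422,140,.008),(480,140,.02),(480,140,.008)]: print(p,np.round(pix2w(f,*p),4))
# strip held: its far/near top ends and centre relative to TCP
o=status.get_obs(); print(o["tcp_pos"],o["orientation"])
zt=o["tcp_pos"][2]+.0382
for p in [(288,150),(368,150)]: print(np.round(pix2w(f,*p,zt),4))
go([.478,.31,.12],91.5)
E
```

```text
(450, 118, 0.02) [0.4049 0.3011 0.02  ]
(450, 118, 0.008) [0.4052 0.3054 0.008 ]
(450, 259, 0.008) [0.5498 0.3307 0.008 ]
(450, 109, 0.02) [0.3971 0.2998 0.02  ]
(424, 125, 0.008) [0.4134 0.282  0.008 ]
(482, 125, 0.008) [0.4095 0.3368 0.008 ]
(482, 125, 0.02) [0.409  0.3314 0.02  ]
(410, 240, 0.008) [0.5311 0.2853 0.008 ]
(463, 240, 0.008) [0.5272 0.3405 0.008 ]
(463, 240, 0.02) [0.5224 0.3349 0.02  ]
(422, 140, 0.008) [0.4275 0.2822 0.008 ]
(480, 140, 0.02) [0.4226 0.3322 0.02  ]
(480, 140, 0.008) [0.4236 0.3377 0.008 ]
[0.46902905 0.19020905 0.19936495] [ 1.10174793e-01 -3.13943136e+00  4.17625936e-04]
[0.411  0.1766 0.2376]
[0.4093 0.2005 0.2376]
dp [-0.0174, 0.1189, 0.0793] rot [-0.0003, -0.0002, 0.044]
```

```bash
python3 -c "
from h import *
go([.4765,.3095,.06],91.5)"
```

```text
dp [-0.0158, 0.1185, 0.1393] rot [-0.0003, -0.0002, 0.044]
```

```bash
python3 -m handwheel '[{"dp":[-0.005,0.04,0],"delta_rot":[0,0,0.02]},{"dp":[-0.012,0.085,0],"delta_rot":[0,0,0.044]},{"dp":[-0.016,0.1185,0.02],"delta_rot":[0,0,0.044]},{"dp":[-0.016,0.1185,0.06],"delta_rot":[0,0,0.044]},{"dp":[-0.016,0.1185,0.1],"delta_rot":[0,0,0.044]},{"dp":[-0.016,0.1185,0.139],"delta_rot":[0,0,0.044]},{"dp":[-0.016,0.1185,0.139],"delta_rot":[0,0,0.044]},{"dp":[-0.016,0.1185,0.139],"delta_rot":[0,0,0.044]},{"dp":[-0.016,0.1185,0.139],"delta_rot":[0,0,0.044]}]'
python3 -c "
from h import *
go([.4765,.3095,.0145],91.5)"
```

```text
clock: 22.08
tcp_pos: [0.478, 0.3107, 0.0623]
orientation: [-0.042, 3.139, 0.003]
contact_force: [0.4, 0.1, -3.2]
grip_width: 0.0409
gripper_force: 62.5
dp [0.0017, -0.0012, 0.0478] rot [0.0021, 0.0028, 0.0007]
```

```bash
python3 -m handwheel '[{"dp":[0.0015,-0.001,0.012],"delta_rot":[0,0,0]},{"dp":[0.0015,-0.001,0.024],"delta_rot":[0,0,0]},{"dp":[0.0015,-0.001,0.034],"delta_rot":[0,0,0]},{"dp":[0.0015,-0.001,0.04],"delta_rot":[0,0,0]},{"dp":[0.0015,-0.001,0.044],"delta_rot":[0,0,0]},{"dp":[0.0015,-0.001,0.0465],"delta_rot":[0,0,0]},{"dp":[0.0015,-0.001,0.0465],"delta_rot":[0,0,0]},{"dp":[0.0015,-0.001,0.0465],"delta_rot":[0,0,0]}]'
```

```text
clock: 23.08
tcp_pos: [0.4752, 0.3087, 0.0148]
orientation: [0.042, -3.141, -0.0]
contact_force: [-2.5, -1.9, 7.2]
grip_width: 0.0407
gripper_force: 64.0
```

```bash
python3 -m handwheel '[{"dp":[0,0,-0.0005],"delta_rot":[0,0,0]},{"dp":[0,0,-0.0005],"delta_rot":[0,0,0]},{"dp":[0,0,-0.0005],"delta_rot":[0,0,0]},{"dp":[0,0,-0.0005],"delta_rot":[0,0,0]},{"dp":[0,0,-0.02],"delta_rot":[0,0,0]},{"dp":[0,0,-0.06],"delta_rot":[0,0,0]},{"dp":[0,0,-0.12],"delta_rot":[0,0,0]},{"dp":[0,0,-0.15],"delta_rot":[0,0,0]},{"dp":[0,0,-0.15],"delta_rot":[0,0,0]},{"dp":[0,0,-0.15],"delta_rot":[0,0,0]}]' 0.72
python3 - <<'E'
from h import *
f=cam("wrist"); np.save("w9.npy",f,allow_pickle=True); im=f["img"]
h=cv2.cvtColor(im,cv2.COLOR_BGR2HSV); y=((h[...,1]>150)&(h[...,2]>120)&(h[...,0]>15)&(h[...,0]<32)).astype(np.uint8)
y[:,:250]=0;y[:,420:]=0;y[320:]=0
n,_,s,c=cv2.connectedComponentsWithStats(y)
P=np.array([pix2w(f,*c[i],.045) for i in range(1,n) if 8<s[i][4]<200]); print(np.round(P[:,:2],4).tolist(),len(P)); print(P.mean(0))
go([.411,-.264,.16],86)
E
```

```text
clock: 24.32
tcp_pos: [0.4749, 0.3085, 0.1639]
orientation: [0.043, -3.141, -0.0]
contact_force: [-0.1, -0.1, -0.0]
grip_width: 0.0614
gripper_force: 0.0
[[0.3897, 0.3023], [0.4133, 0.2685], [0.4223, 0.2921], [0.4214, 0.3251], [0.4321, 0.2691], [0.4319, 0.2925], [0.4311, 0.3255], [0.4367, 0.2564], [0.4417, 0.2929], [0.4407, 0.3258], [0.4516, 0.293], [0.4507, 0.326], [0.46, 0.2697], [0.4611, 0.2932], [0.4602, 0.3263], [0.471, 0.2936], [0.4699, 0.3266], [0.4806, 0.2939], [0.4798, 0.3267], [0.4901, 0.294], [0.4894, 0.327], [0.5001, 0.2942], [0.4993, 0.3271], [0.5097, 0.2946], [0.5088, 0.3276], [0.5194, 0.2947], [0.5184, 0.3277], [0.5292, 0.2951], [0.5283, 0.3281], [0.5449, 0.2719], [0.5513, 0.2715], [0.5481, 0.2863], [0.5477, 0.3161], [0.5475, 0.3281], [0.5466, 0.3415]] 35
[0.48070294 0.30356656 0.045     ]
dp [0.0792, -0.5704, 0.0038] rot [-0.0009, -0.0012, 0.0971]
```

```bash
python3 -m handwheel '[{"dp":[-0.01,-0.04,0],"delta_rot":[0,0,0.01]},{"dp":[-0.02,-0.095,0],"delta_rot":[0,0,0.02]},{"dp":[-0.025,-0.15,0],"delta_rot":[0,0,0.03]},{"dp":[-0.03,-0.205,0],"delta_rot":[0,0,0.04]},{"dp":[-0.03,-0.26,0],"delta_rot":[0,0,0.05]},{"dp":[-0.02,-0.315,0],"delta_rot":[0,0,0.06]},{"dp":[0,-0.37,0],"delta_rot":[0,0,0.07]},{"dp":[0.02,-0.42,0],"delta_rot":[0,0,0.08]},{"dp":[0.04,-0.47,0],"delta_rot":[0,0,0.09]},{"dp":[0.06,-0.52,0],"delta_rot":[0,0,0.097]},{"dp":[0.079,-0.57,0],"delta_rot":[0,0,0.097]},{"dp":[0.079,-0.57,0],"delta_rot":[0,0,0.097]}]' 0.7
python3 -m handwheel '[{"dp":[0,0,0],"delta_rot":[0,0,0]},{"dp":[0,0,0],"delta_rot":[0,0,0]},{"dp":[0,0,0],"delta_rot":[0,0,0]}]'
python3 - <<'E'
from h import *
go([.411,-.2635,.041],86)
f=cam("wrist"); np.save("w10.npy",f,allow_pickle=True)
h=cv2.cvtColor(f["img"],cv2.COLOR_BGR2HSV); m=((h[...,2]>75)&(h[...,1]<90)).astype(np.uint8); m[:100]=0;m[250:]=0;m[:,:255]=0;m[:,390:]=0
n,_,s,c=cv2.connectedComponentsWithStats(m)
for i in range(1,n):
    if s[i][4]>60: print(s[i],np.round(pix2w(f,*c[i],.082),4))
E
```

```text
clock: 25.88
tcp_pos: [0.4089, -0.267, 0.163]
orientation: [-0.122, -3.137, 0.002]
contact_force: [0.6, 1.1, 0.2]
grip_width: 0.06
gripper_force: 0.0
clock: 26.25
tcp_pos: [0.4123, -0.262, 0.1636]
orientation: [-0.106, -3.139, -0.001]
contact_force: [0.4, 0.2, -0.2]
grip_width: 0.0598
gripper_force: 0.0
dp [0.0012, -0.0017, 0.1226] rot [0.0004, -0.0003, 0.0024]
[297 147  13  13 129] [ 0.372  -0.2717  0.082 ]
[316 147  14  13 133] [ 0.3729 -0.2592  0.082 ]
[336 147  13  13 129] [ 0.3737 -0.2468  0.082 ]
[ 303  189   39   42 1595] [ 0.4113 -0.2621  0.082 ]
```

```bash
python3 -m handwheel '[{"dp":[0.001,-0.0012,0.04],"delta_rot":[0,0,0.002]},{"dp":[0.001,-0.0012,0.08],"delta_rot":[0,0,0.002]},{"dp":[0.001,-0.0012,0.105],"delta_rot":[0,0,0.002]},{"dp":[0.001,-0.0012,0.1215],"delta_rot":[0,0,0.002]},{"dp":[0.001,-0.0012,0.1215],"delta_rot":[0,0,0.002]},{"dp":[0.001,-0.0012,0.1215],"delta_rot":[0,0,0.002]},{"dp":[0.001,-0.0012,0.1215],"delta_rot":[0,0,0.002]}]'
python3 -m handwheel '[{"dp":[0,0,0],"delta_rot":[0,0,0]},{"dp":[0,0,0],"delta_rot":[0,0,0]},{"dp":[0,0,0],"delta_rot":[0,0,0]},{"dp":[0,0,0],"delta_rot":[0,0,0]},{"dp":[0,0,0],"delta_rot":[0,0,0]},{"dp":[0,0,0],"delta_rot":[0,0,0]}]' 0 60
python3 -c "
from h import *
go([.5387,.0223,.0425],86)"
```

```text
clock: 27.18
tcp_pos: [0.4115, -0.2646, 0.0432]
orientation: [0.113, 3.138, -0.001]
contact_force: [-0.2, 0.1, 0.4]
grip_width: 0.0597
gripper_force: 0.0
clock: 27.92
tcp_pos: [0.4112, -0.2643, 0.0431]
orientation: [0.113, 3.138, 0.0]
contact_force: [-0.6, 0.1, 5.9]
grip_width: 0.0443
gripper_force: 60.2
dp [-0.1066, 0.295, 0.0007] rot [0.0001, 0.0012, -0.0019]
```

```bash
python3 -m handwheel '[{"dp":[0,0,-0.03],"delta_rot":[0,0,0]},{"dp":[0,0,-0.07],"delta_rot":[0,0,0]},{"dp":[0,0.005,-0.12],"delta_rot":[0,0,-0.002]},{"dp":[-0.02,0.045,-0.12],"delta_rot":[0,0,-0.002]},{"dp":[-0.04,0.09,-0.12],"delta_rot":[0,0,-0.002]},{"dp":[-0.06,0.14,-0.12],"delta_rot":[0,0,-0.002]},{"dp":[-0.08,0.19,-0.12],"delta_rot":[0,0,-0.002]},{"dp":[-0.1,0.24,-0.12],"delta_rot":[0,0,-0.002]},{"dp":[-0.107,0.275,-0.12],"delta_rot":[0,0,-0.002]},{"dp":[-0.107,0.295,-0.12],"delta_rot":[0,0,-0.002]},{"dp":[-0.107,0.295,-0.12],"delta_rot":[0,0,-0.002]},{"dp":[-0.107,0.295,-0.12],"delta_rot":[0,0,-0.002]}]'
python3 -m handwheel '[{"dp":[0,0,0],"delta_rot":[0,0,0]},{"dp":[0,0,0],"delta_rot":[0,0,0]},{"dp":[0,0,0],"delta_rot":[0,0,0]}]'
python3 - <<'E'
from h import *
go([.5391,.0225,.0437],86)
f=cam("wrist"); h=cv2.cvtColor(f["img"],cv2.COLOR_BGR2HSV); m=((h[...,2]>75)&(h[...,1]<90)).astype(np.uint8); m[:100]=0;m[330:]=0;m[:,:255]=0;m[:,390:]=0
n,_,s,c=cv2.connectedComponentsWithStats(m)
for i in range(1,n):
    if 60<s[i][4]<8000: print(s[i],np.round(pix2w(f,*c[i],.083+.12),4))
E
```

```text
clock: 29.42
tcp_pos: [0.538, 0.0211, 0.1621]
orientation: [-0.111, -3.139, 0.001]
contact_force: [-0.2, -0.6, -3.6]
grip_width: 0.0443
gripper_force: 62.8
clock: 29.8
tcp_pos: [0.5386, 0.0218, 0.1623]
orientation: [-0.111, -3.14, 0.0]
contact_force: [0.9, -0.4, -4.2]
grip_width: 0.0444
gripper_force: 62.8
dp [-0.0005, 0.0007, 0.1186] rot [-0.0, -0.0, -0.0007]
[ 255  122  135  165 7793] [0.4822 0.0253 0.203 ]
[278 192  24  22 400] [0.4948 0.0156 0.203 ]
[314 192  23  22 401] [0.4955 0.0263 0.203 ]
[349 192  24  22 420] [0.4963 0.0371 0.203 ]
[ 286  282   78   48 3564] [0.5318 0.0236 0.203 ]
```

```bash
python3 -m handwheel '[{"dp":[-0.0005,0,0.03],"delta_rot":[0,0,0]},{"dp":[-0.0005,0,0.065],"delta_rot":[0,0,0]},{"dp":[-0.0005,0,0.1],"delta_rot":[0,0,0]},{"dp":[-0.0005,0,0.11],"delta_rot":[0,0,0]},{"dp":[-0.0005,0,0.11],"delta_rot":[0,0,0]},{"dp":[-0.0005,0,0.11],"delta_rot":[0,0,0]}]'
python3 -c "
from h import *
go([.5391,.0225,.0437],86)"
```

```text
clock: 30.6
tcp_pos: [0.5403, 0.0223, 0.0536]
orientation: [0.11, 3.137, 0.001]
contact_force: [-0.2, 0.6, -2.8]
grip_width: 0.0442
gripper_force: 62.6
dp [0.0012, 0.0001, 0.0099] rot [0.0006, 0.0023, -0.0002]
```

```bash
python3 -m handwheel '[{"dp":[0.0007,0,0.004],"delta_rot":[0,0,0]},{"dp":[0.0007,0,0.007],"delta_rot":[0,0,0]},{"dp":[0.0007,0,0.009],"delta_rot":[0,0,0]},{"dp":[0.0007,0,0.0098],"delta_rot":[0,0,0]},{"dp":[0.0007,0,0.0098],"delta_rot":[0,0,0]},{"dp":[0.0007,0,0.0098],"delta_rot":[0,0,0]}]'
python3 -c "
from h import *
go([.5391,.0225,.0437],86)"
```

```text
clock: 31.35
tcp_pos: [0.5385, 0.0224, 0.0441]
orientation: [0.11, 3.14, 0.002]
contact_force: [-7.3, 0.8, 15.7]
grip_width: 0.0446
gripper_force: 65.0
dp [-0.0006, 0.0001, 0.0004] rot [0.001, -0.0, -0.0001]
```

```bash
python3 -m handwheel '[{"dp":[-0.0005,0,-0.0006],"delta_rot":[0,0,0]},{"dp":[-0.0005,0,-0.0006],"delta_rot":[0,0,0]},{"dp":[-0.0005,0,-0.0006],"delta_rot":[0,0,0]}]'
python3 -m handwheel '[{"dp":[0,0,0],"delta_rot":[0,0,0]},{"dp":[0,0,0],"delta_rot":[0,0,0]},{"dp":[0,0,0],"delta_rot":[0,0,0]},{"dp":[0,0,0],"delta_rot":[0,0,0]},{"dp":[0,0,-0.03],"delta_rot":[0,0,0]},{"dp":[0,0,-0.07],"delta_rot":[0,0,0]},{"dp":[0,0,-0.097],"delta_rot":[0,0,0]},{"dp":[0,0,-0.097],"delta_rot":[0,0,0]},{"dp":[0,0,-0.097],"delta_rot":[0,0,0]}]' 0.67
cat >> h.py <<'E'
def blobs(z,box,amin=60,amax=8000,vmin=75):
    f=cam("wrist"); h=cv2.cvtColor(f["img"],cv2.COLOR_BGR2HSV); m=((h[...,2]>vmin)&(h[...,1]<90)).astype(np.uint8)
    u0,u1,v0,v1=box; k=np.zeros_like(m); k[v0:v1,u0:u1]=1; n,_,s,c=cv2.connectedComponentsWithStats(m*k)
    for i in range(1,n):
        if amin<s[i][4]<amax: print(s[i],np.round(pix2w(f,*c[i],z),4))
    return f
E
python3 - <<'E'
from h import *
f=blobs(.083,(270,380,140,270)); cv2.imwrite("pics/w11.png",f["img"])
g=np.load("w5.npy",allow_pickle=True).item()   # same mask before the job, for comparison
vision.grab_frame=lambda n:g
print("before"); blobs(.083,(270,380,140,270))
go([.51,-.281,.16],86)
E
```

```text
clock: 31.72
tcp_pos: [0.5385, 0.0224, 0.0441]
orientation: [-0.11, -3.139, -0.001]
contact_force: [-6.4, 0.9, 10.5]
grip_width: 0.0442
gripper_force: 64.4
clock: 32.85
tcp_pos: [0.5384, 0.0224, 0.1394]
orientation: [-0.109, -3.139, 0.0]
contact_force: [0.2, -1.3, -0.2]
grip_width: 0.0572
gripper_force: 0.0
[ 270  140  110  130 5819] [0.5267 0.0238 0.083 ]
[298 154  14  14 151] [0.4987 0.0147 0.083 ]
[319 154  14  14 156] [0.4996 0.027  0.083 ]
[340 154  15  14 156] [0.5003 0.0391 0.083 ]
[ 305  201   42   46 1888] [0.5382 0.0243 0.083 ]
before
[ 270  140  110  130 5220] [0.518  0.0259 0.083 ]
[335 157  15  14 157] [0.5004 0.0355 0.083 ]
[293 158  14  14 147] [0.4991 0.011  0.083 ]
[314 158  15  13 153] [0.4997 0.0233 0.083 ]
[ 300  204   43   47 1923] [0.5388 0.0206 0.083 ]
dp [0.007, -0.3045, -0.0208] rot [-0.0004, -0.0018, 0.0001]
```

```bash
python3 - <<'E'
from h import *
A=np.load("w5.npy",allow_pickle=True).item(); a=A["img"]; b=cv2.imread("pics/w11.png")
up=lambda i:cv2.resize(i,None,fx=4,fy=4,interpolation=cv2.INTER_CUBIC)
def sh(n,u0,u1,v0,v1):
    t=up(a[v0:v1,u0:u1]); s=up(b[v0-14:v1+14,u0-14:u1+14]); r_=cv2.matchTemplate(s,t,cv2.TM_CCOEFF_NORMED); _,q,_,l=cv2.minMaxLoc(r_)
    print(n,"shift px",l[0]/4-14,l[1]/4-14,round(q,3))
sh("breaker",182,246,150,245); sh("brk screws",190,240,160,180); sh("rim",150,270,122,142)
sh("cont screws",290,352,153,175); sh("cont label",296,348,200,255)
F=200/np.tan(np.radians(A["fovy"])/2); print("mm/px",1000*(A["world_from_camera"][2][3]-.083)/F)
E
```

```text
breaker shift px -1.5 -3.0 0.983
brk screws shift px -1.25 -2.75 0.984
rim shift px -1.0 -2.5 0.962
cont screws shift px 4.75 -3.25 0.948
cont label shift px 4.25 -3.75 0.925
mm/px 0.5724688429135493
```

```bash
python3 -m handwheel '[{"dp":[0,0,0.03],"delta_rot":[0,0,0]},{"dp":[0,0,0.06],"delta_rot":[0,0,0]},{"dp":[0,0,0.082],"delta_rot":[0,0,0]},{"dp":[0,0,0.0955],"delta_rot":[0,0,0]},{"dp":[0,0,0.0955],"delta_rot":[0,0,0]},{"dp":[0,0,0.0955],"delta_rot":[0,0,0]}]'
python3 -m handwheel '[{"dp":[0,0,0],"delta_rot":[0,0,0]},{"dp":[0,0,0],"delta_rot":[0,0,0]},{"dp":[0,0,0],"delta_rot":[0,0,0]},{"dp":[0,0,0],"delta_rot":[0,0,0]},{"dp":[0,0,0],"delta_rot":[0,0,0]},{"dp":[0,0,0],"delta_rot":[0,0,0]}]' 0 60
python3 -m handwheel '[{"dp":[0,0,-0.003],"delta_rot":[0,0,0]},{"dp":[0,0,-0.006],"delta_rot":[0,0,0]},{"dp":[0,-0.0017,-0.006],"delta_rot":[0,0,0]},{"dp":[0,-0.0034,-0.006],"delta_rot":[0,0,0]},{"dp":[0,-0.0034,-0.006],"delta_rot":[0,0,0]},{"dp":[0,-0.0034,-0.006],"delta_rot":[0,0,0]}]'
```

```text
clock: 33.65
tcp_pos: [0.5394, 0.0222, 0.045]
orientation: [0.11, 3.139, 0.0]
contact_force: [0.1, -0.5, 0.3]
grip_width: 0.0573
gripper_force: 0.0
clock: 34.4
tcp_pos: [0.5396, 0.0224, 0.0456]
orientation: [0.11, 3.138, 0.001]
contact_force: [-1.2, -0.1, 6.0]
grip_width: 0.0442
gripper_force: 61.8
clock: 35.15
tcp_pos: [0.5386, 0.0189, 0.0505]
orientation: [-0.11, -3.139, 0.0]
contact_force: [-0.1, 0.3, -3.8]
grip_width: 0.0439
gripper_force: 61.5
```

```bash
python3 -m handwheel '[{"dp":[-0.0007,0,0.003],"delta_rot":[0,0,0]},{"dp":[-0.0007,0,0.0045],"delta_rot":[0,0,0]},{"dp":[-0.0007,0,0.0055],"delta_rot":[0,0,0]},{"dp":[-0.0007,0,0.0055],"delta_rot":[0,0,0]},{"dp":[-0.0007,0,0.0055],"delta_rot":[0,0,0]}]'
python3 -m handwheel '[{"dp":[0,0,0],"delta_rot":[0,0,0]},{"dp":[0,0,0],"delta_rot":[0,0,0]},{"dp":[0,0,0],"delta_rot":[0,0,0]},{"dp":[0,0,0],"delta_rot":[0,0,0]},{"dp":[0,0,-0.03],"delta_rot":[0,0,0]},{"dp":[0,0,-0.07],"delta_rot":[0,0,0]},{"dp":[0,0,-0.095],"delta_rot":[0,0,0]},{"dp":[0,0,-0.095],"delta_rot":[0,0,0]},{"dp":[0,0,-0.095],"delta_rot":[0,0,0]}]' 0.67
cat >> h.py <<'E'
def shifts(ref,patches):
    A=np.load(ref,allow_pickle=True).item(); a=A["img"]; b=cam("wrist")["img"]
    up=lambda i:cv2.resize(i,None,fx=4,fy=4,interpolation=cv2.INTER_CUBIC)
    for n,u0,u1,v0,v1 in patches:
        t=up(a[v0:v1,u0:u1]); s=up(b[max(v0-20,0):v1+20,max(u0-20,0):u1+20]); _,q,_,l=cv2.minMaxLoc(cv2.matchTemplate(s,t,cv2.TM_CCOEFF_NORMED))
        print(n,"shift px",l[0]/4-min(20,u0),l[1]/4-min(20,v0),round(q,3))
E
python3 - <<'E'
from h import *
shifts("w5.npy",[("breaker",182,246,150,245),("brk screws",190,240,160,180),("screws",290,352,153,175),("label",296,348,200,255)])
go([.51,-.281,.16],86)
E
```

```text
clock: 35.78
tcp_pos: [0.5393, 0.0189, 0.0456]
orientation: [-0.11, -3.14, -0.001]
contact_force: [-3.7, 0.9, 5.3]
grip_width: 0.0443
gripper_force: 62.4
clock: 36.9
tcp_pos: [0.5388, 0.0189, 0.1394]
orientation: [-0.109, -3.139, 0.0]
contact_force: [0.6, 0.3, -0.2]
grip_width: 0.0572
gripper_force: 0.0
breaker shift px 3.75 -4.0 0.978
brk screws shift px 3.75 -3.75 0.984
screws shift px 4.5 -4.5 0.935
label shift px 4.0 -4.5 0.916
dp [0.0076, -0.3011, -0.0208] rot [-0.0004, -0.0018, 0.0001]
```

```bash
python3 -m handwheel '[{"dp":[0,0,-0.021],"delta_rot":[0,0,0]},{"dp":[0.001,-0.05,-0.021],"delta_rot":[0,0,0]},{"dp":[0.002,-0.1,-0.021],"delta_rot":[0,0,0]},{"dp":[0.004,-0.155,-0.021],"delta_rot":[0,0,0]},{"dp":[0.006,-0.21,-0.021],"delta_rot":[0,0,0]},{"dp":[0.007,-0.26,-0.021],"delta_rot":[0,0,0]},{"dp":[0.007,-0.301,-0.021],"delta_rot":[0,0,0]},{"dp":[0.007,-0.301,-0.021],"delta_rot":[0,0,0]},{"dp":[0.007,-0.301,-0.021],"delta_rot":[0,0,0]},{"dp":[0.007,-0.301,-0.021],"delta_rot":[0,0,0]}]' 0.73
python3 - <<'E'
from h import *
blobs(.078,(280,375,120,260),100,vmin=110)
go([.5106,-.2805,.041],86)
E
```

```text
clock: 38.2
tcp_pos: [0.5116, -0.2792, 0.1605]
orientation: [-0.106, -3.139, -0.002]
contact_force: [0.2, 0.2, 0.3]
grip_width: 0.0621
gripper_force: 0.0
[ 289  150   70   34 1584] [ 0.4817 -0.2759  0.078 ]
[ 289  200   68   55 2477] [ 0.5251 -0.2778  0.078 ]
dp [0.001, -0.0014, 0.1197] rot [0.0009, -0.0006, 0.0024]
```

```bash
python3 -m handwheel '[{"dp":[0.001,-0.001,0.04],"delta_rot":[0,0,0.002]},{"dp":[0.001,-0.001,0.08],"delta_rot":[0,0,0.002]},{"dp":[0.001,-0.001,0.105],"delta_rot":[0,0,0.002]},{"dp":[0.001,-0.001,0.119],"delta_rot":[0,0,0.002]},{"dp":[0.001,-0.001,0.119],"delta_rot":[0,0,0.002]},{"dp":[0.001,-0.001,0.119],"delta_rot":[0,0,0.002]},{"dp":[0.001,-0.001,0.119],"delta_rot":[0,0,0.002]}]'
python3 -m handwheel '[{"dp":[0,0,0],"delta_rot":[0,0,0]},{"dp":[0,0,0],"delta_rot":[0,0,0]},{"dp":[0,0,0],"delta_rot":[0,0,0]},{"dp":[0,0,0],"delta_rot":[0,0,0]},{"dp":[0,0,0],"delta_rot":[0,0,0]},{"dp":[0,0,0],"delta_rot":[0,0,0]}]' 0 70
python3 -c "
from h import *
go([.5419,.0938,.0423],86)"
```

```text
clock: 39.12
tcp_pos: [0.5111, -0.2822, 0.0432]
orientation: [0.113, 3.138, -0.001]
contact_force: [0.8, -0.2, 0.5]
grip_width: 0.0619
gripper_force: 0.0
clock: 39.88
tcp_pos: [0.5109, -0.2816, 0.0432]
orientation: [0.112, 3.138, 0.001]
contact_force: [-1.9, 3.5, 7.8]
grip_width: 0.0484
gripper_force: 73.2
dp [-0.004, 0.3767, 0.0012] rot [0.0006, 0.0013, -0.0019]
```

```bash
python3 -m handwheel '[{"dp":[0,0,-0.03],"delta_rot":[0,0,0]},{"dp":[0,0,-0.07],"delta_rot":[0,0,0]},{"dp":[0,0.01,-0.12],"delta_rot":[0,0,-0.002]},{"dp":[-0.001,0.055,-0.12],"delta_rot":[0,0,-0.002]},{"dp":[-0.002,0.105,-0.12],"delta_rot":[0,0,-0.002]},{"dp":[-0.003,0.155,-0.12],"delta_rot":[0,0,-0.002]},{"dp":[-0.004,0.205,-0.12],"delta_rot":[0,0,-0.002]},{"dp":[-0.0044,0.255,-0.12],"delta_rot":[0,0,-0.002]},{"dp":[-0.0044,0.305,-0.12],"delta_rot":[0,0,-0.002]},{"dp":[-0.0044,0.35,-0.12],"delta_rot":[0,0,-0.002]},{"dp":[-0.0044,0.3766,-0.12],"delta_rot":[0,0,-0.002]},{"dp":[-0.0044,0.3766,-0.12],"delta_rot":[0,0,-0.002]}]'
python3 -m handwheel '[{"dp":[0,0,0],"delta_rot":[0,0,0]},{"dp":[0,0,0.03],"delta_rot":[0,0,0]},{"dp":[0,0,0.065],"delta_rot":[0,0,0]},{"dp":[0,0,0.095],"delta_rot":[0,0,0]},{"dp":[0,0,0.108],"delta_rot":[0,0,0]},{"dp":[0,0,0.108],"delta_rot":[0,0,0]},{"dp":[0,0,0.108],"delta_rot":[0,0,0]}]'
python3 -c "
from h import *
go([.5423,.0938,.0442],86)"
```

```text
clock: 41.38
tcp_pos: [0.5407, 0.0966, 0.1613]
orientation: [-0.102, -3.138, -0.001]
contact_force: [0.1, -0.0, -5.6]
grip_width: 0.0491
gripper_force: 76.1
clock: 42.25
tcp_pos: [0.5428, 0.0932, 0.0552]
orientation: [0.111, 3.138, 0.001]
contact_force: [0.0, 0.4, -5.8]
grip_width: 0.0485
gripper_force: 75.9
dp [0.0005, 0.0006, 0.011] rot [0.0006, 0.002, -0.0006]
```

```bash
python3 -m handwheel '[{"dp":[0,0.0003,0.004],"delta_rot":[0,0,0]},{"dp":[0,0.0003,0.007],"delta_rot":[0,0,0]},{"dp":[0,0.0003,0.009],"delta_rot":[0,0,0]},{"dp":[0,0.0003,0.0105],"delta_rot":[0,0,0]},{"dp":[0,0.0003,0.0105],"delta_rot":[0,0,0]},{"dp":[0,0.0003,0.0105],"delta_rot":[0,0,0]}]'
python3 -m handwheel '[{"dp":[0,0,0],"delta_rot":[0,0,0]},{"dp":[0,0,0],"delta_rot":[0,0,0]},{"dp":[0,0,0],"delta_rot":[0,0,0]},{"dp":[0,0,0],"delta_rot":[0,0,0]},{"dp":[0,0,-0.03],"delta_rot":[0,0,0]},{"dp":[0,0,-0.07],"delta_rot":[0,0,0]},{"dp":[0,0,-0.096],"delta_rot":[0,0,0]},{"dp":[0,0,-0.096],"delta_rot":[0,0,0]},{"dp":[0,0,-0.096],"delta_rot":[0,0,0]}]' 0.73
python3 - <<'E'
from h import *
shifts("w2.npy",[("breaker",65,150,150,240),("brk screws",80,132,155,178),("contactor",165,240,150,250),("cont screws",172,242,152,175),("label",176,222,202,248),("transf",280,356,150,240),("front bar",280,356,165,195),("back bar",282,354,243,269),("rim L",26,70,126,150),("rim R",370,406,126,150),("printer/cradle",536,590,145,200)])
E
```

```text
clock: 43.0
tcp_pos: [0.5416, 0.0939, 0.0443]
orientation: [-0.11, -3.139, -0.001]
contact_force: [-4.4, -0.2, 6.0]
grip_width: 0.0489
gripper_force: 77.4
clock: 44.12
tcp_pos: [0.5413, 0.0937, 0.139]
orientation: [-0.109, -3.139, 0.0]
contact_force: [-0.6, -0.7, -0.7]
grip_width: 0.0623
gripper_force: 0.0
breaker shift px 2.5 2.5 0.974
brk screws shift px 2.25 2.25 0.954
contactor shift px 3.25 1.0 0.963
cont screws shift px 3.5 0.75 0.982
label shift px 3.25 1.5 0.903
transf shift px 7.0 1.0 0.93
front bar shift px 7.25 1.0 0.918
back bar shift px 7.0 1.75 0.968
rim L shift px 2.0 2.0 0.995
rim R shift px 4.25 1.25 0.981
printer/cradle shift px 5.25 1.25 0.605
```

The transformer sits about 1.8 mm too far left of its original place; x and yaw agree. I'll correct it the same way as the contactor.

```bash
python3 -m handwheel '[{"dp":[0,0,0.03],"delta_rot":[0,0,0]},{"dp":[0,0,0.06],"delta_rot":[0,0,0]},{"dp":[0,0,0.082],"delta_rot":[0,0,0]},{"dp":[0,0,0.095],"delta_rot":[0,0,0]},{"dp":[0,0,0.095],"delta_rot":[0,0,0]},{"dp":[0,0,0.095],"delta_rot":[0,0,0]}]'
python3 -m handwheel '[{"dp":[0,0,0],"delta_rot":[0,0,0]},{"dp":[0,0,0],"delta_rot":[0,0,0]},{"dp":[0,0,0],"delta_rot":[0,0,0]},{"dp":[0,0,0],"delta_rot":[0,0,0]},{"dp":[0,0,0],"delta_rot":[0,0,0]},{"dp":[0,0,0],"delta_rot":[0,0,0]}]' 0 70
python3 -m handwheel '[{"dp":[0,0,-0.003],"delta_rot":[0,0,0]},{"dp":[0,0,-0.006],"delta_rot":[0,0,0]},{"dp":[0,-0.0018,-0.006],"delta_rot":[0,0,0]},{"dp":[0,-0.0018,-0.006],"delta_rot":[0,0,0]},{"dp":[0,-0.0018,-0.006],"delta_rot":[0,0,0]}]'
```

```text
clock: 44.92
tcp_pos: [0.5423, 0.0937, 0.0451]
orientation: [0.11, 3.139, 0.0]
contact_force: [0.9, -0.4, 0.1]
grip_width: 0.0628
gripper_force: 0.0
clock: 45.68
tcp_pos: [0.5425, 0.0939, 0.0458]
orientation: [0.11, 3.138, 0.001]
contact_force: [-0.3, 0.0, 6.5]
grip_width: 0.0489
gripper_force: 74.7
clock: 46.3
tcp_pos: [0.5415, 0.0919, 0.0504]
orientation: [-0.11, -3.139, 0.0]
contact_force: [-0.2, 0.4, -6.5]
grip_width: 0.0486
gripper_force: 73.5
```

```bash
python3 -m handwheel '[{"dp":[-0.0005,0,0.003],"delta_rot":[0,0,0]},{"dp":[-0.0005,0,0.0045],"delta_rot":[0,0,0]},{"dp":[-0.0005,0,0.0053],"delta_rot":[0,0,0]},{"dp":[-0.0005,0,0.0053],"delta_rot":[0,0,0]},{"dp":[-0.0005,0,0.0053],"delta_rot":[0,0,0]}]'
python3 -m handwheel '[{"dp":[0,0,0],"delta_rot":[0,0,0]},{"dp":[0,0,0],"delta_rot":[0,0,0]},{"dp":[0,0,0],"delta_rot":[0,0,0]},{"dp":[0,0,0],"delta_rot":[0,0,0]},{"dp":[0,0,-0.03],"delta_rot":[0,0,0]},{"dp":[0,0,-0.07],"delta_rot":[0,0,0]},{"dp":[0,0,-0.096],"delta_rot":[0,0,0]},{"dp":[0,0,-0.096],"delta_rot":[0,0,0]},{"dp":[0,0,-0.096],"delta_rot":[0,0,0]}]' 0.73
python3 - <<'E'
from h import *
shifts("w2.npy",[("breaker",65,150,150,240),("cont screws",172,242,152,175),("label",176,222,202,248),("front bar",280,356,165,195),("back bar",282,354,243,269),("rim L",26,70,126,150),("rim R",370,406,126,150)])
go([.5476,.0576,.2515],86)
E
```

```text
clock: 46.92
tcp_pos: [0.542, 0.0919, 0.0458]
orientation: [-0.11, -3.139, -0.0]
contact_force: [-4.8, -0.3, 5.4]
grip_width: 0.0488
gripper_force: 74.6
clock: 48.05
tcp_pos: [0.5416, 0.0919, 0.1407]
orientation: [-0.109, -3.139, 0.0]
contact_force: [0.2, 0.5, -0.4]
grip_width: 0.0625
gripper_force: 0.0
breaker shift px 6.5 1.0 0.961
cont screws shift px 7.0 -0.5 0.987
label shift px 7.0 -0.25 0.86
front bar shift px 7.0 -1.0 0.924
back bar shift px 6.75 -0.75 0.955
rim L shift px 5.75 1.0 0.991
rim R shift px 6.25 0.25 0.978
dp [-0.0084, -0.0338, -0.1112] rot [-0.0006, -0.0017, 0.0001]
```

```bash
python3 -m handwheel '[{"dp":[-0.004,0,-0.05],"delta_rot":[0,0,0]},{"dp":[-0.008,-0.017,-0.1],"delta_rot":[0,0,0]},{"dp":[-0.0084,-0.0338,-0.111],"delta_rot":[0,0,0]},{"dp":[-0.0084,-0.0338,-0.111],"delta_rot":[0,0,0]},{"dp":[-0.0084,-0.0338,-0.111],"delta_rot":[0,0,0]},{"dp":[-0.0084,-0.0338,-0.111],"delta_rot":[0,0,0]},{"dp":[-0.0084,-0.0338,-0.111],"delta_rot":[0,0,0]}]'
python3 - <<'E'
from h import *
shifts("w1.npy",[("breaker",190,242,125,205),("cont screws",262,310,126,145),("label",266,300,156,193),("front bar",336,388,132,154),("back bar",337,386,189,208),("relay",192,224,222,262),("rim L",150,185,108,126),("rim R",395,420,106,125),("rim BR",398,416,270,290)])
cv2.imwrite("pics/final.png",cam("wrist")["img"])
E
```

```text
clock: 48.98
tcp_pos: [0.5477, 0.0581, 0.2514]
orientation: [-0.108, -3.138, 0.001]
contact_force: [-0.0, -0.6, -0.7]
grip_width: 0.0621
gripper_force: 0.0
breaker shift px -1.0 -0.25 0.985
cont screws shift px 0.0 -0.75 0.964
label shift px -0.75 -0.5 0.942
front bar shift px -1.0 0.0 0.889
back bar shift px -1.0 -0.25 0.955
relay shift px -1.25 0.0 0.968
rim L shift px -0.5 -0.5 0.971
rim R shift px -0.75 1.0 0.979
rim BR shift px 16.25 14.25 0.478
```

View pics/final.png

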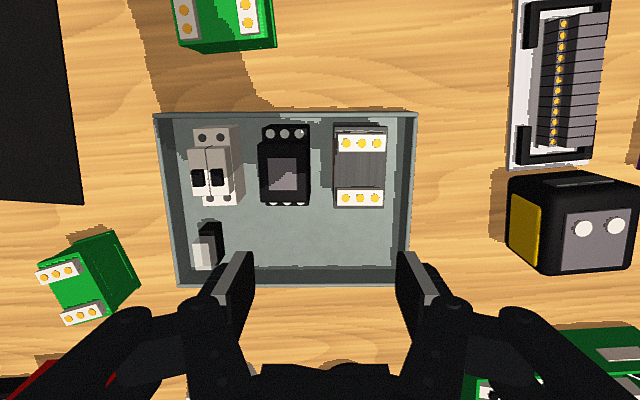

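The final view shows the strip lying flat and right way up in the cradle at (570,85). The contactor at (285,165) and transformer at (360,165) match their starting image to within about a pixel. The breaker and relay haven't moved, so I'm handing the job in.

```bash
python3 -c "
from h import *
print(r.hand_in())"
```

```text
the job is handed in; nothing more can be done
None
```

The job is handed in at about 49 s: the strip lies flat and right way up in the printer cradle, the transformer and contactor are back upright within about 1 mm of where they started, and the breaker and relay haven't moved.

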